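# Grade two small cheeses and present the rub jar

## Task

Grade the two tagged cheeses: set the green-tagged one (passed) gently into the green nest and the red-tagged one (rejected) gently into the red nest, not dropping them, and leave everything else on the bench alone. Then turn the jar carousel until the jar with the blue lid, the rub for the passed cheese, stands at the front, squarely in line with the yellow pointer on the carousel's stand. Finish with the gripper still firmly holding the carousel still there: do not let go of it.

Things in the scene. Friction and masses are not known exactly. Their poses are not given: they have to be found in the camera images.
- cheese_green: small pale round cheese, a disc 56 mm across and 38 mm high, about 90 g, lying flat and loose on the bench; a flat green 30 mm square tag is let into its top. Origin: centre of its underside, z up
- cheese_red: the same cheese with a red tag. Origin: centre of its underside, z up
- nest_green_floor (a point): green round nest fixed to the bench, 100 mm across, its rim 10 mm above the bench; a round recess 72 mm across and 6 mm deep with a pale wooden floor. Point: centre of the recess floor, 4 mm above the bench
- nest_red_floor (a point): the same nest in red. Point: centre of the recess floor, 4 mm above the bench
- carousel: wooden turntable, 200 mm across, with five upright jars fixed on it (bodies 48 mm, lids 50 mm across, 68 mm from the centre, lid tops 96 mm above the bench; one lid blue, four white) and a knob in the middle. Turns endlessly either way about the vertical, light friction (0.04 N m), stays where left. Origin: on the axis, 14 mm above the bench, z up; -x points to the blue-lidded jar
- stand: fixed dark wooden stand under the carousel, 220 mm across, with a tongue bearing the yellow pointer line, which points out to the front, roughly towards the robot, and ends 151 mm from the axis. Origin: on the carousel's axis at bench height; its -x axis runs along the yellow line
- marked_jar (a point): centre of the top of the blue lid, 68 mm from the carousel's axis, 96 mm above the bench
- front_spot (a point): fixed point on the stand's front line, 68 mm from the carousel's axis, 96 mm above the bench: where the centre of the blue lid belongs
- knob (a point): middle of the carousel's knob, on the axis, 134 mm above the bench; the knob is a round upright cylinder, 38 mm across, from 116 to 152 mm above the bench, on a 20 mm steel post. It may be gripped across any direction from above, clear of the jars, and turned; let go and take it again for long turns
- cheese_plain: a small cheese with no tag, 56 mm across, 38 mm high: leave it alone; origin at its underside, as it stands
- salt_jar: small jar with a steel cap, 42 mm across, 60 mm high: leave it alone; origin at its underside, as it stands
- big_wheel: large ochre cheese wheel, 140 mm across, 60 mm high: leave it alone; origin at its underside, as it stands
- rind_brush: brush with a wooden handle, lying on the bench beyond the cheeses: leave it alone; origin at its underside, as it stands
- tag_cup: white open cup, 70 mm across, 60 mm high: leave it alone; origin at its underside, as it stands
- weight: brass weight, 44 mm across, 35 mm high: leave it alone; origin at its underside, as it stands

How it is judged:
On the way, in this order (a step that is already met when the one before it is completed fails the run):
1. the green-tagged cheese lies in the green nest and the red-tagged one in the red nest, both let go (horizontal distance between cheese_green and nest_green_floor below 0.011 m and z of cheese_green in the frame of nest_green_floor below 0.004 m and angle between each of cheese_green, cheese_red's own z axis and vertical below 0.1 rad and linear speed of each of cheese_green, cheese_red below 0.03 m/s and contact force between the fingers and cheese_green below 0.05 N and horizontal distance between cheese_red and nest_red_floor below 0.011 m and z of cheese_red in the frame of nest_red_floor below 0.004 m and contact force between the fingers and cheese_red below 0.05 N), for 0.2 s.
2. the blue-lidded jar stands at the front and the gripper holds the carousel still (horizontal distance between marked_jar and front_spot below 0.007 m and angular speed of carousel below 0.08 rad/s and contact force between the fingers and carousel above 2 N), for 0.3 s.
At the end, for the whole second after the job is handed in: Each tagged cheese flat (0.1 rad), let go and at rest in its own nest (within 11 mm of centre, less than 4 mm above the recess floor); blue lid within 7 mm (6 degrees) of the front spot; carousel still (under 0.08 rad/s), held by the fingers with over 2 N (all of step 1 and all of step 2); the arm keeps its last pose, push and grip.
It fails at once if the green-tagged cheese is dropped: more than 40 mm above the bench with no finger on it (height (world z) of cheese_green above 0.04 m and contact force between the fingers and cheese_green below 0.01 N).
It fails at once if the red-tagged cheese is dropped: more than 40 mm above the bench with no finger on it (height (world z) of cheese_red above 0.04 m and contact force between the fingers and cheese_red below 0.01 N).
It fails at once if a bystander on the bench is moved more than 30 mm (distance of any of cheese_plain, salt_jar, big_wheel, rind_brush, tag_cup, weight from where it was at the start of the episode above 0.03 m).
It also fails if it takes over 72 s, if anything falls off the work surface, if the arm or the gripper's body presses on something with over 40 N, if the wrist force passes 120 N, or if a joint passes its speed limit or range.

## Robot

A 6-joint arm with a two-finger parallel gripper is mounted at the origin on the work surface. World frame = base frame: x ahead of the robot, y to its left, z up, the work surface at z = 0. Lengths are in m, angles in rad, forces in N, time in s.
With the tool pointing down it reaches from about 0.25 to 0.8 m from the base axis. Payload 3.9 kg.
Tool frame: the origin (TCP) lies at the very end of the fingers, on their centre line; the grasp point (between the pads) lies 19 mm behind it; z points along the fingers, y is the direction in which the jaws open and shut (so a half turn about z gives the same grasp; the last joint's range is limited). The gripper opens to 85 mm and grips with 20 to 120 N. Pads are 22 mm wide; open, the fingers measure 114 mm over their backs; the gripper's body (76 mm by 85 mm) begins 54 mm behind the grasp point. The pads swing forward as they close: fully open they stand 13 mm farther back than shut.
Start: joints at [1.273, 0.26, -0.138, 1.173, 0, 1.571], TCP at [0.154, 0.502, 0.231] pointing down, gripper open.
Joint ranges: [-2.78, 2.78], [-0.83, 1.72], [-1.28, 1.37], [-1.9, 2.12], [-1.57, 1.48], [-3.14, 3.14]. Speed limits (rad/s): [2.57, 2.57, 3.14, 3.14, 3.14, 3.14].

## Interface

Orientations are given as a unit quaternion [w, x, y, z].
In Python, from station import ctrl, claw, grab_frame, camera_params gives the robot as it stands. Calls block until the motion is done:
- ctrl.move_to(position, orientation): joint-space move of the TCP to a pose.
- ctrl.line_to(position, frame=None, rate=0.15): straight line of the TCP; frame=None keeps the orientation; rate is the mean speed in m/s.
- ctrl.move_joints(angles): joint-space move.
- claw.set_gripper(opening, strength=None): opening from 0.0 (shut) to 1.0 (fully open); strength is the grip in N (None keeps the last); returns when the fingers have stopped.
- ctrl.pause(seconds).
- ctrl.ik(position, orientation): joint angles nearest the present ones, or None.
- ctrl.get_state(): the state.
- grab_frame(name): name is "scene" or "top" or "wrist"; returns the picture (384x512x3 uint8, red, green, blue); there is no depth.
- camera_params(name): a dict with "vertical_fov" (degrees; the focal length in pixels is half the picture's height over the tangent of half this angle, whatever the lens; pixels are square), "cx", "cy" (the principal point, pixels), "camera_from_world" (4x4, takes a point from world to camera coordinates); the wrist camera has in their place "tool_from_camera" (4x4, takes a point from camera to tool coordinates, whose origin is the TCP and whose axes are the flange's). Camera axes: x right, y up, looking along -z (the intrinsics and any distortion apply to the point x, -y, -z); pixel columns grow to the right and rows downward; lengths in m; the calibration is good to about 2 mm. The wrist camera is an equidistant fisheye: a pixel r from the principal point sees the ray r / f radians off the axis. A picture is of the moment at which its call begins: read the wrist's pose just before it. camera_params takes no time and is no camera call.
A pose or a line that the arm cannot do raises ctrl.IKError and nothing moves.
- ctrl.job_done(): hands the job in, once; it reports no verdict.
The state is a dict: "time_s": time; "joint_pos": joint angles; "qd": joint speeds; "joint_efforts": joint torques, N m; "tcp_pos": TCP position; "eef_rot": TCP orientation; "contact_force": force on the tool from outside, world axes, zero at the start; "moment": the same for the moment, N m; "grip_width": opening from 0.0 (shut) to 1.0 (fully open).
Only numpy, scipy, OpenCV 4.12 (cv2) and the standard library are available. Lean on these libraries where they do the work, as an engineer would, in place of code of your own. Each camera call takes 0.05 s, during which the arm holds its last target.

## Working session

There is one attempt and no reset: what is moved stays moved. The work goes in short steps, each a Python script; the robot and the scene stay as the last script left them, time stands still between calls to the robot, and variables do not carry over. Pictures are saved under pics/ and viewed, and the job is handed in when it is done.

```bash
ls; mkdir -p pics; python3 - <<'E'
from station import ctrl, claw, grab_frame, camera_params
import cv2
s=ctrl.get_state(); print(s)
for n in ("scene","top","wrist"):
    cv2.imwrite(f"pics/a_{n}.png",grab_frame(n)[:,:,::-1]); print(n,camera_params(n))
E
```

```text
pics
{'time_s': 0.0, 'joint_pos': array([ 1.27297761e+00,  2.60684893e-01, -1.39372761e-01,  1.17269801e+00,
       -2.13480633e-05,  1.57080832e+00]), 'qd': array([-4.62735138e-04,  1.62027879e-04, -4.65548298e-04,  3.64758025e-05,
        6.64251472e-04,  1.10093019e-03]), 'joint_efforts': array([-6.02569453e-04, -4.05685794e+01,  2.53917700e+01,  1.87286746e-02,
        1.38329096e-04,  1.29227328e-06]), 'tcp_pos': array([0.15386031, 0.50123549, 0.23046305]), 'eef_rot': array([-1.34781239e-04,  1.48365498e-01,  9.88932110e-01, -9.70409276e-04]), 'contact_force': array([-0.11667225,  0.60807694,  0.42124069]), 'moment': array([-0.02836419, -0.02021809,  0.00048426]), 'grip_width': 0.9980501997683751}
scene {'vertical_fov': 42.46147324048831, 'cx': 258.1023154308611, 'cy': 185.1312954700791, 'camera_from_world': array([[-0.8471182 ,  0.5312352 ,  0.01341313,  0.52068429],
       [-0.33823129, -0.55847473,  0.75743354,  0.08018283],
       [ 0.40986625,  0.637099  ,  0.65277448, -1.47995664],
       [ 0.        ,  0.        ,  0.        ,  1.        ]])}
top {'vertical_fov': 51.296671989648516, 'cx': 260.21865871136345, 'cy': 185.10611522474943, 'camera_from_world': array([[-0.03030899, -0.9990831 ,  0.03023791, -0.08210953],
       [ 0.99729753, -0.02820159,  0.06784028, -0.55181178],
       [-0.06692532,  0.03221236,  0.99723787, -0.99614996],
       [ 0.        ,  0.        ,  0.        ,  1.        ]])}
wrist {'vertical_fov': 65.70646984690485, 'cx': 261.7254850536728, 'cy': 196.27484232008072, 'tool_from_camera': array([[ 3.03162158e-04,  9.49061043e-01,  3.15092121e-01,
         8.07624393e-02],
       [ 9.99999954e-01, -2.84786148e-04, -1.04359023e-04,
        -1.29740427e-03],
       [-9.30921150e-06,  3.15092139e-01, -9.49061086e-01,
        -1.42843522e-01],
       [ 0.00000000e+00,  0.00000000e+00,  0.00000000e+00,
         1.00000000e+00]])}
```

View pics/a_scene.png

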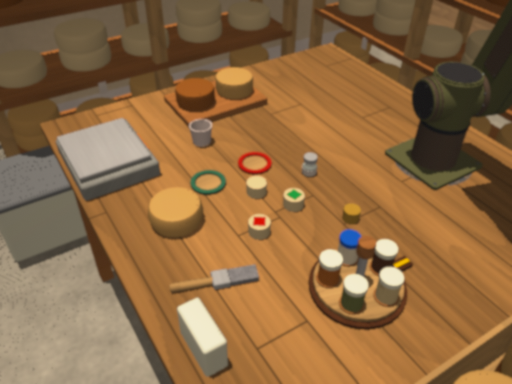

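View pics/a_top.png

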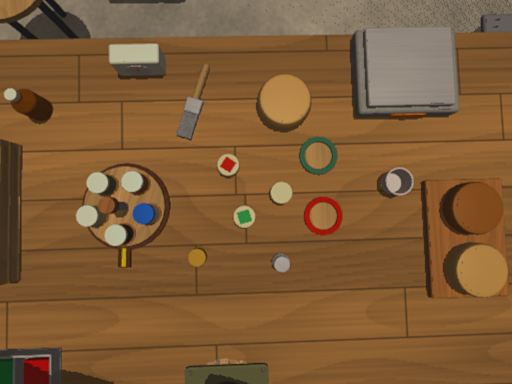

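View pics/a_wrist.png

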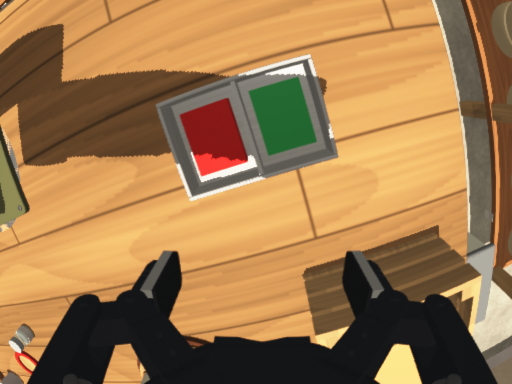

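The top view shows the red tag at (228,164), the green tag at (244,217), and the plain cheese at (281,193). The green nest is at (318,155), the red nest at (323,215), the carousel at (125,205), the blue lid at (144,213) and the pointer at (124,258). The scene view shows the same things, so next I'll segment and triangulate.

```bash
cat > h.py <<'E'
import numpy as np, cv2
from scipy.spatial.transform import Rotation as R
from station import ctrl, claw, grab_frame, camera_params
def ray(name,px,tcp=None,rot=None):
    """world origin, direction of pixel"""
    p=camera_params(name); f=192/np.tan(np.radians(p["vertical_fov"]/2))
    u=np.array([px[0]-p["cx"],px[1]-p["cy"]])/f
    if name=="wrist":
        r=np.hypot(*u); s=np.sin(r)/r if r>1e-9 else 1
        d=np.array([u[0]*s,-u[1]*s,-np.cos(r)])
        T=np.eye(4); T[:3,:3]=R.from_quat(np.roll(rot,-1)).as_matrix(); T[:3,3]=tcp
        M=T@p["tool_from_camera"]
    else:
        d=np.array([u[0],-u[1],-1]); d/=np.linalg.norm(d)
        M=np.linalg.inv(p["camera_from_world"])
    return M[:3,3],M[:3,:3]@d
def tri(rays):
    A=0;b=0
    for o,d in rays:
        P=np.eye(3)-np.outer(d,d); A=A+P; b=b+P@o
    x=np.linalg.solve(A,b)
    return x,[float(np.linalg.norm((np.eye(3)-np.outer(d,d))@(x-o))) for o,d in rays]
def atz(r,z):
    o,d=r; return o+d*(z-o[2])/d[2]
def project(name,X,tcp=None,rot=None):
    p=camera_params(name); f=192/np.tan(np.radians(p["vertical_fov"]/2))
    if name=="wrist":
        T=np.eye(4); T[:3,:3]=R.from_quat(np.roll(rot,-1)).as_matrix(); T[:3,3]=tcp
        C=np.linalg.inv(T@p["tool_from_camera"])
    else: C=p["camera_from_world"]
    c=C[:3,:3]@np.asarray(X)+C[:3,3]; x,y,z=c[0],-c[1],-c[2]
    if name=="wrist":
        rr=np.hypot(x,y); t=np.arctan2(rr,z); k=t/rr if rr>1e-12 else 1/z
        return np.array([p["cx"]+f*k*x,p["cy"]+f*k*y])
    return np.array([p["cx"]+f*x/z,p["cy"]+f*y/z])
def masks(img):
    h=cv2.cvtColor(img,cv2.COLOR_RGB2HSV); H,S,V=[h[...,i].astype(int) for i in range(3)]
    return dict(red=((H<5)|(H>174))&(S>190)&(V>110), green=(H>50)&(H<92)&(S>130)&(V>50),
      blue=(H>100)&(H<125)&(S>150)&(V>60), yellow=(H>20)&(H<32)&(S>200)&(V>170))
def blobs(m,amin=15):
    n,l,st,c=cv2.connectedComponentsWithStats(m.astype(np.uint8),connectivity=8)
    out=[]
    for i in range(1,n):
        if st[i,4]>=amin:
            pts=np.column_stack(np.nonzero(l==i)[::-1]).astype(np.float32)
            hull=cv2.convexHull(pts); e=cv2.fitEllipse(hull) if len(hull)>=5 else None
            out.append((int(st[i,4]),c[i].round(1).tolist(),st[i,:4].tolist(),None if e is None else np.round([*e[0],*e[1],e[2]],1).tolist()))
    return out
def down(yaw):
    """tool pointing down, tool y axis (jaws) at angle yaw in world"""
    y=np.array([np.cos(yaw),np.sin(yaw),0]); z=np.array([0,0,-1.]); x=np.cross(y,z)
    return np.roll(R.from_matrix(np.column_stack([x,y,z])).as_quat(),1)
E
python3 - <<'E'
from h import *
for n in ("top","scene"):
    img=cv2.imread(f"pics/a_{n}.png")[:,:,::-1]
    for k,m in masks(np.ascontiguousarray(img)).items():
        for b in blobs(m): print(n,k,b)
E
```

```text
top red (112, [227.5, 164.0], [221, 158, 14, 14], [227.7, 164.3, 12.1, 13.4, 34.8])
top red (478, [322.6, 215.5], [304, 197, 38, 38], [322.8, 215.5, 37.3, 37.6, 122.3])
top red (177, [39.1, 363.8], [24, 360, 25, 12], [36.1, 360.5, 15.7, 31.6, 117.8])
top green (114, [244.0, 216.4], [238, 210, 13, 13], [244.0, 216.4, 12.6, 13.7, 75.2])
top green (274, [5.5, 372.1], [0, 361, 12, 23], [5.7, 372.2, 18.8, 26.6, 2.6])
top blue (339, [143.3, 213.4], [133, 204, 21, 20], [143.4, 213.3, 20.0, 21.1, 82.0])
top yellow (62, [123.6, 257.2], [122, 249, 4, 17], [123.7, 257.1, 5.2, 17.5, 3.7])
scene red (194, [254.6, 163.2], [239, 153, 32, 21], [254.4, 162.7, 20.6, 31.8, 90.8])
scene red (59, [259.2, 220.8], [255, 218, 9, 7], [259.9, 220.8, 6.5, 15.3, 94.4])
scene green (52, [293.8, 194.0], [289, 191, 11, 7], [293.8, 194.0, 6.2, 10.2, 95.8])
scene blue (258, [349.4, 238.4], [341, 230, 19, 18], [349.9, 238.5, 17.1, 20.0, 102.1])
scene yellow (66, [401.2, 262.2], [394, 258, 15, 9], [401.3, 262.1, 6.1, 15.3, 67.3])
```

```bash
python3 - <<'E'
from h import *
E={}
for n in ("top","scene"):
    img=np.ascontiguousarray(cv2.imread(f"pics/a_{n}.png")[:,:,::-1])
    h=cv2.cvtColor(img,cv2.COLOR_RGB2HSV).astype(int)
    m=(h[...,0]>75)&(h[...,0]<100)&(h[...,1]>90)&(h[...,2]<140)
    bl=[b for b in blobs(m,60) if 180<b[1][0]<340]
    print(n,bl); E[n]=bl
def T(name,a,b):
    x,e=tri([ray("top",a),ray("scene",b)]); print(name,x.round(4),np.round(e,4))
T("redtag",(227.6,164.2),(259.5,220.8))
T("greentag",(244,216.4),(293.8,194))
T("rednest",(322.7,215.5),(254.5,162.7))
T("blue?",(143.4,213.3),(349.9,238.5))
T("yellow",(123.7,257.1),(401.3,262.1))
if len(E["top"])==1 and len(E["scene"])==1: T("greennest",E["top"][0][3][:2],E["scene"][0][3][:2])
for nm,px,z in [("redtag",(227.6,164.2),.038),("greentag",(244,216.4),.038),("rednest",(322.7,215.5),.01),("blue",(143.4,213.3),.096),("plain",(281,193),.038)]: print(nm,atz(ray("top",px),z).round(4))
for n,c in (("top",(60,160,120,110)),("scene",(290,210,140,120))):
    img=cv2.imread(f"pics/a_{n}.png"); x,y,w,hh=c
    cv2.imwrite(f"pics/b_{n}.png",cv2.resize(img[y:y+hh,x:x+w],None,fx=5,fy=5,interpolation=cv2.INTER_CUBIC))
E
```

```text
top []
scene []
redtag [ 0.602  -0.0168  0.0344] [0.0012 0.0012]
greentag [ 0.4708 -0.0546  0.0333] [0.0006 0.0006]
rednest [ 0.4664 -0.2579 -0.0005] [0.0008 0.0008]
blue? [0.486  0.1801 0.0856] [0.0004 0.0004]
yellow [0.3773 0.2509 0.009 ] [0.0015 0.0015]
redtag [ 0.6026 -0.0177  0.038 ]
greentag [ 0.4714 -0.0551  0.038 ]
rednest [ 0.4672 -0.2565  0.01  ]
blue [0.4862 0.1771 0.096 ]
plain [ 0.5267 -0.1489  0.038 ]
```

View pics/b_top.png

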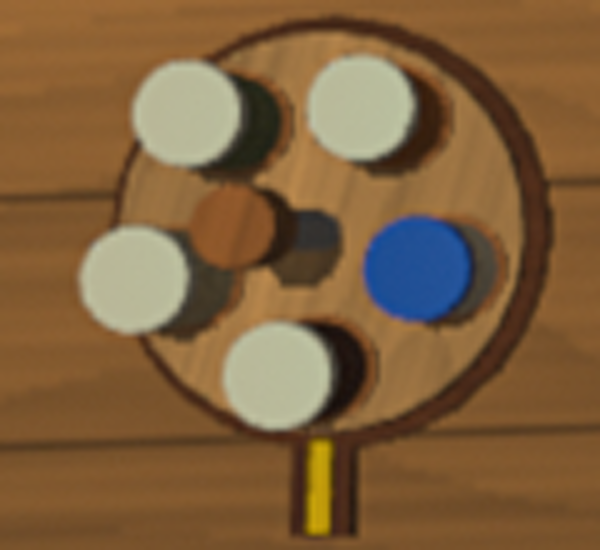

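View pics/b_scene.png

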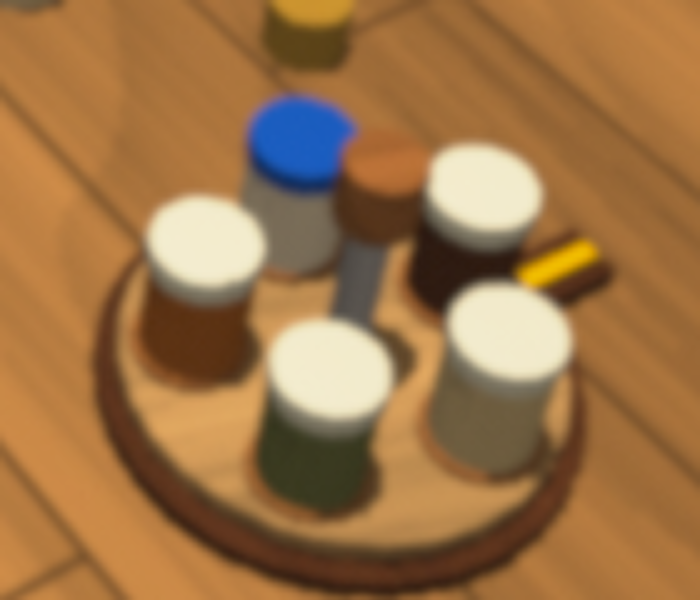

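```bash
python3 - <<'E'
from h import *
for p in [(.47,-.055,.15),(.6,-.017,.15),(.467,-.257,.15),(.62,-.25,.15),(.5,.21,.2)]:
    for yaw in np.radians([-90,-45,0,45,90,135,180]):
        q=ctrl.ik(p,down(yaw)); print(p,round(np.degrees(yaw)),None if q is None else q.round(2))
E
```

```text
(0.47, -0.055, 0.15) -90 [-0.12  0.22 -0.41  0.94  0.    3.03]
(0.47, -0.055, 0.15) -45 [-0.12  0.22 -0.41  0.94  0.    2.24]
(0.47, -0.055, 0.15) 0 [-0.12  0.22 -0.41  0.94  0.    1.45]
(0.47, -0.055, 0.15) 45 [-0.12  0.22 -0.41  0.94  0.    0.67]
(0.47, -0.055, 0.15) 90 [-0.12  0.22 -0.41  0.94  0.   -0.12]
(0.47, -0.055, 0.15) 135 [-0.12  0.22 -0.41  0.94  0.   -0.9 ]
(0.47, -0.055, 0.15) 180 [-0.12  0.22 -0.41  0.94  0.   -1.69]
(0.6, -0.017, 0.15) -90 [-0.03  0.43 -0.1   1.04  0.    3.11]
(0.6, -0.017, 0.15) -45 [-0.03  0.43 -0.1   1.04  0.    2.33]
(0.6, -0.017, 0.15) 0 [-0.03  0.43 -0.1   1.04  0.    1.54]
(0.6, -0.017, 0.15) 45 [-0.03  0.43 -0.1   1.04  0.    0.76]
(0.6, -0.017, 0.15) 90 [-0.03  0.43 -0.1   1.04  0.   -0.03]
(0.6, -0.017, 0.15) 135 [-0.03  0.43 -0.1   1.04  0.   -0.81]
(0.6, -0.017, 0.15) 180 [-0.03  0.43 -0.1   1.04  0.   -1.6 ]
(0.467, -0.257, 0.15) -90 [-0.5   0.32 -0.27  0.98  0.    2.64]
(0.467, -0.257, 0.15) -45 [-0.5   0.32 -0.27  0.98  0.    1.85]
(0.467, -0.257, 0.15) 0 [-0.5   0.32 -0.27  0.98  0.    1.07]
(0.467, -0.257, 0.15) 45 [-0.5   0.32 -0.27
[... 349 characters left out ...]
0.15) 0 [-0.38  0.55  0.1   1.12  0.    1.19]
(0.62, -0.25, 0.15) 45 [-0.38  0.55  0.1   1.12  0.    0.4 ]
(0.62, -0.25, 0.15) 90 [-0.38  0.55  0.1   1.12  0.   -0.38]
(0.62, -0.25, 0.15) 135 [-0.38  0.55  0.1   1.12  0.   -1.17]
(0.62, -0.25, 0.15) 180 [-0.38  0.55  0.1   1.12  0.   -1.95]
(0.5, 0.21, 0.2) -90 [ 0.4   0.3  -0.16  1.11  0.   -2.74]
(0.5, 0.21, 0.2) -45 [ 0.4   0.3  -0.16  1.11  0.    2.75]
(0.5, 0.21, 0.2) 0 [ 0.4   0.3  -0.16  1.11  0.    1.97]
(0.5, 0.21, 0.2) 45 [ 0.4   0.3  -0.16  1.11  0.    1.18]
(0.5, 0.21, 0.2) 90 [ 0.4   0.3  -0.16  1.11  0.    0.4 ]
(0.5, 0.21, 0.2) 135 [ 0.4   0.3  -0.16  1.11  0.   -0.39]
(0.5, 0.21, 0.2) 180 [ 0.4   0.3  -0.16  1.11  0.   -1.17]
```

```bash
python3 - <<'E'
from h import *
import json
P={}
for i,p in enumerate([(.57,-.17,.28),(.46,-.19,.27)]):
    ctrl.move_to(p,down(0)); ctrl.pause(.3)
    s=ctrl.get_state(); img=grab_frame("wrist"); print(s["time_s"],s["tcp_pos"].round(4))
    P[i]=[s["tcp_pos"].tolist(),s["eef_rot"].tolist()]
    cv2.imwrite(f"pics/c{i}.png",img[:,:,::-1])
    for k,m in masks(img).items():
        for b in blobs(m,60): print(i,k,b)
json.dump(P,open("c.json","w"))
E
```

```text
3.2417 [ 0.5701 -0.1696  0.28  ]
0 red (450, [286.6, 46.8], [272, 33, 30, 29], [286.5, 47.3, 22.6, 41.9, 37.5])
0 red (1412, [194.5, 213.9], [164, 184, 62, 61], [194.5, 214.0, 58.5, 63.5, 122.3])
0 green (427, [184.7, 77.2], [173, 65, 24, 25], [184.5, 77.1, 24.9, 27.3, 0.8])
4.1167 [ 0.461  -0.1899  0.2698]
1 red (402, [371.1, 36.8], [358, 24, 27, 27], [370.9, 37.0, 24.8, 25.3, 1.2])
1 red (1641, [265.1, 203.5], [232, 172, 68, 65], [265.2, 203.9, 64.2, 67.5, 91.6])
1 green (479, [269.4, 57.9], [256, 46, 27, 25], [268.9, 58.0, 23.6, 36.1, 80.2])
```

View pics/c0.png

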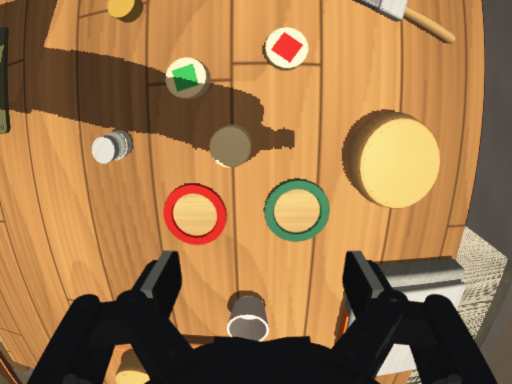

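View pics/c1.png

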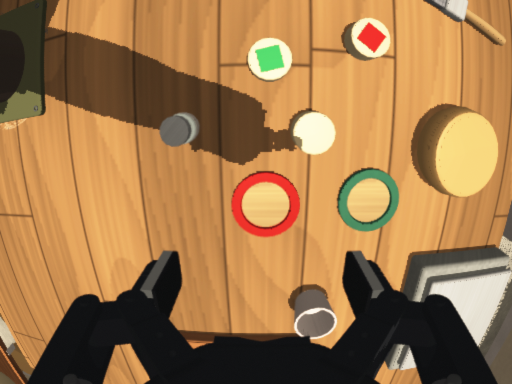

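Both wrist views show the two tags, both nest rings (c0: red (195,214), green (297,210); c1: red (265,204), green (368,199)) and the plain cheese. Next I'll triangulate from the pair.

```bash
python3 - <<'E'
from h import *
import json
P=json.load(open("c.json"))
C={}
for n in ("c0","c1","a_top","a_scene"):
    img=np.ascontiguousarray(cv2.imread(f"pics/{n}.png")[:,:,::-1]); h=cv2.cvtColor(img,cv2.COLOR_RGB2HSV).astype(int)
    m=(h[...,0]>68)&(h[...,0]<95)&(h[...,1]>120)&(h[...,2]>40)&(h[...,2]<160)
    bl=[b for b in blobs(m,60) if b[2][2]>20]; print(n,bl[:3])
    C[n]=bl
def rw(i,px): return ray("wrist",px,*P[str(i)])
def T(name,a,b,c=None,d=None):
    r=[rw(0,a),rw(1,b)]
    x,e=tri(r); print(name,"wrist",x.round(4),np.round(e,4),end=" ")
    if c: x,e=tri(r+[ray("top",c),ray("scene",d)]); print("all",x.round(4),np.round(e,4))
    else: print()
T("redtag",(286.6,46.8),(371.1,36.8),(227.6,164.2),(259.5,220.8))
T("greentag",(184.7,77.2),(269.4,57.9),(244,216.4),(293.8,194))
T("rednest",(194.5,214),(265.2,203.9),(322.7,215.5),(254.5,162.7))
g=[[b for b in C[n] if b[3]][0][3][:2] for n in ("c0","c1") if C[n]]
print(g)
E
```

```text
c0 []
c1 []
a_top []
a_scene []
redtag wrist [ 0.6012 -0.0186  0.0381] [0. 0.] all [ 0.602  -0.0173  0.0341] [0.0007 0.0007 0.0011 0.0015]
greentag wrist [ 0.4701 -0.0556  0.0375] [0.0001 0.0001] all [ 0.4702 -0.055   0.0332] [0.0011 0.0001 0.0011 0.0005]
rednest wrist [ 0.466  -0.2581  0.0031] [0.0001 0.0001] all [ 0.4659 -0.2588 -0.0005] [0.0011 0.0005 0.0012 0.0012]
[]
```

```bash
python3 - <<'E'
from h import *
import json
P=json.load(open("c.json"))
for n,px in (("c0",(324,205)),("c0",(270,210)),("c1",(343,200)),("a_top",(318,138))):
    img=np.ascontiguousarray(cv2.imread(f"pics/{n}.png")[:,:,::-1]); h=cv2.cvtColor(img,cv2.COLOR_RGB2HSV)
    print(n,h[px[1],px[0]-2:px[0]+3].tolist())
g={}
for n,roi in (("c0",(255,170,90,80)),("c1",(330,160,80,80)),("a_top",(295,132,48,48)),("a_scene",(185,165,48,34))):
    img=np.ascontiguousarray(cv2.imread(f"pics/{n}.png")[:,:,::-1]); x,y,w,hh=roi
    h=cv2.cvtColor(img,cv2.COLOR_RGB2HSV).astype(int)[y:y+hh,x:x+w]
    m=(h[...,0]>60)&(h[...,0]<105)&(h[...,1]>60)
    b=max(blobs(m,30)); g[n]=np.array(b[3][:2])+[x,y]; print(n,b,g[n])
r=[ray("wrist",g["c0"],*P["0"]),ray("wrist",g["c1"],*P["1"])]
print(tri(r)); print(tri([ray("top",g["a_top"]),ray("scene",g["a_scene"])]))
print([atz(q,.01).round(4) for q in r],atz(ray("top",g["a_top"]),.01))
r=[ray("wrist",(194.5,214),*P["0"]),ray("wrist",(265.2,203.9),*P["1"])]
print([atz(q,.01).round(4) for q in r])
E
```

```text
c0 [[69, 117, 146], [69, 117, 148], [69, 118, 147], [70, 117, 146], [70, 116, 145]]
c0 [[70, 117, 144], [70, 117, 144], [70, 117, 144], [70, 115, 144], [70, 117, 140]]
c1 [[70, 116, 143], [70, 116, 145], [70, 116, 145], [70, 116, 145], [70, 115, 146]]
a_top [[72, 125, 90], [72, 122, 90], [71, 122, 90], [72, 123, 89], [72, 126, 91]]
c0 (1383, [41.6, 39.6], [10, 10, 64, 61], [41.5, 40.0, 60.6, 64.0, 73.1]) [296.5 210. ]
c1 (1316, [37.4, 39.0], [8, 9, 60, 62], [37.8, 39.5, 57.6, 63.4, 38.7]) [367.8 199.5]
a_top (440, [22.8, 23.1], [5, 5, 37, 37], [22.7, 23.1, 36.4, 36.8, 147.4]) [317.7 155.1]
a_scene (177, [22.8, 18.0], [7, 6, 33, 23], [22.7, 17.0, 22.0, 33.1, 85.7]) [207.7 182. ]
(array([ 0.62298754, -0.25180673,  0.00155055]), [3.822078335222427e-06, 3.822078335312749e-06])
(array([ 6.24448523e-01, -2.51364819e-01, -5.87933547e-04]), [0.0006495756559266824, 0.0006495756559267926])
[array([ 0.6219, -0.2486,  0.01  ]), array([ 0.6197, -0.2489,  0.01  ])] [ 0.62351006 -0.24985317  0.01      ]
[array([ 0.4677, -0.2555,  0.01  ]), array([ 0.4659, -0.2555,  0.01  ])]
```

```bash
cat >> h.py <<'E'
def st(tag):
    s=ctrl.get_state(); print(tag,round(s["time_s"],2),s["tcp_pos"].round(4),"grip",round(s["grip_width"],3),"F",s["contact_force"].round(2),"M",s["moment"].round(2)); return s
def snap(name,f):
    s=ctrl.get_state(); img=grab_frame(name); cv2.imwrite(f,img[:,:,::-1]); return s,img
E
python3 - <<'E'
from h import *
g=(.4705,-.0555)
ctrl.move_to((*g,.13),down(0)); st("above")
ctrl.line_to((*g,.006),rate=.12); st("low")
claw.set_gripper(.2,30); s=st("closed")
ctrl.line_to((*g,.03),rate=.05); st("up")
ctrl.line_to((*g,.13),rate=.15); st("lifted")
snap("wrist","pics/d0.png")
E
```

```text
above 4.97 [ 0.4717 -0.056   0.1308] grip 0.998 F [0.11 0.15 0.32] M [-0.01  0.01 -0.02]
low 6.15 [ 0.4713 -0.0557  0.0067] grip 1.002 F [-0.34  0.13  0.15] M [ 0.03 -0.01  0.02]
closed 6.54 [ 0.4711 -0.0555  0.0068] grip 0.645 F [-0.83  0.14  5.06] M [0.03 0.3  0.06]
up 7.17 [ 0.4706 -0.0555  0.0302] grip 0.643 F [ 0.29  0.41 -0.73] M [-0.03  0.01 -0.03]
lifted 7.99 [ 0.4698 -0.0554  0.1292] grip 0.643 F [-0.81  0.1  -0.87] M [-0.02 -0.01  0.02]
```

View pics/d0.png

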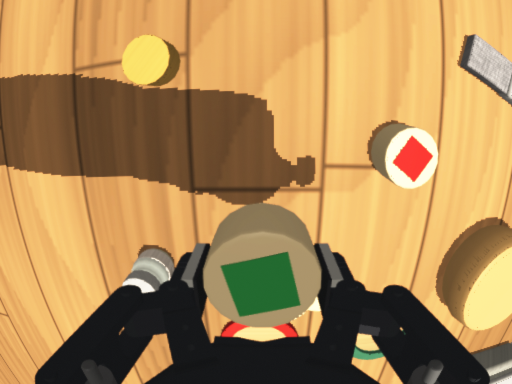

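Green cheese is held flat between the pads, tag near (261,283). I'll measure its offset in the jaws, then carry it over.

```bash
cat >> h.py <<'E'
def held(col,zrel=.032):
    s=ctrl.get_state(); img=grab_frame("wrist")
    b=[x for x in blobs(masks(img)[col],400) if 200<x[1][1] and 200<x[1][0]<320]
    b=max(b); p=atz(ray("wrist",b[1],s["tcp_pos"],s["eef_rot"]),s["tcp_pos"][2]+zrel)
    d=p-s["tcp_pos"]; print("held offset",b[:2],d.round(4)); return d
E
python3 - <<'E'
from h import *
d=held("green")
n=np.array([.622,-.2505])-d[:2]
if np.abs(d[:2]).max()<.012:
    ctrl.line_to((*n,.13),rate=.2); st("over")
    ctrl.line_to((*n,.03),rate=.12); st("low")
    ctrl.line_to((*n,.0125),rate=.03); st("lower")
    snap("wrist","pics/d1.png")
E
```

```text
held offset (3379, [261.7, 284.2]) [-0.0001  0.0012  0.032 ]
over 9.48 [ 0.6215 -0.2511  0.1298] grip 0.637 F [ 0.96 -0.12 -0.93] M [ 0.04 -0.02  0.01]
low 10.47 [ 0.6228 -0.2519  0.0309] grip 0.643 F [ 0.1   0.11 -0.53] M [-0.01 -0.08  0.01]
lower 11.2 [ 0.6221 -0.2517  0.0124] grip 0.644 F [ 0.14  1.06 -0.29] M [-0.03  0.01  0.04]
```

View pics/d1.png

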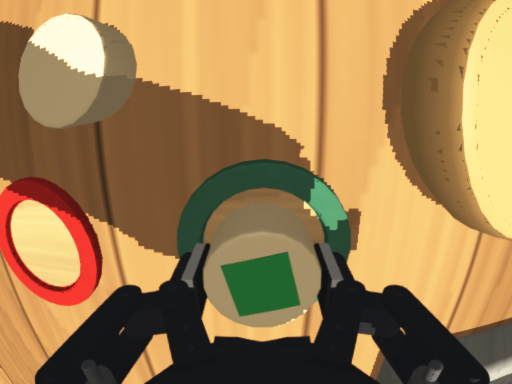

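The cheese is centred left to right over the ring (cheese 203–321, ring 178–350). I'll check the ring's near edge in depth, then lower it and let go.

```bash
python3 - <<'E'
from h import *
s=ctrl.get_state()
for c in [(.622,-.2505)]:
  for dx,dy in [(0,.05),(.05,0),(-.05,0),(0,.036)]:
    print(dx,dy,project("wrist",(c[0]+dx,c[1]+dy,.010 if dy!=.036 else .01),s["tcp_pos"],s["eef_rot"]).round(1))
p=s["tcp_pos"]
n=(.6221,-.2517)
ctrl.line_to((*n,.0095),rate=.02); s=st("down")
E
```

```text
0 0.05 [261.6 158.5]
0.05 0 [349.4 246.7]
-0.05 0 [173.8 246.6]
0 0.036 [261.6 185.5]
down 11.55 [ 0.6228 -0.252   0.0108] grip 0.642 F [-0.6   0.59  6.14] M [ 0.07  0.29 -0.03]
```

```bash
python3 - <<'E'
from h import *
claw.set_gripper(.85); st("open")
s=st(""); p=s["tcp_pos"]
ctrl.line_to((p[0],p[1],.07),rate=.1)
claw.set_gripper(1.0)
ctrl.line_to((p[0],p[1],.14),rate=.2); st("up")
s,img=snap("wrist","pics/d2.png")
b=max([x for x in blobs(masks(img)["green"],100)]); print(b)
print("tag at z=.042",atz(ray("wrist",b[1],s["tcp_pos"],s["eef_rot"]),.042).round(4))
E
```

```text
open 11.87 [ 0.622  -0.2517  0.0093] grip 0.849 F [-0.13  0.17  0.32] M [ 0.   -0.01  0.  ]
 11.87 [ 0.622  -0.2517  0.0093] grip 0.849 F [-0.13  0.17  0.32] M [ 0.   -0.01  0.  ]
up 13.42 [ 0.6223 -0.2518  0.1404] grip 0.999 F [-0.54 -0.06 -0.51] M [ 0.01 -0.   -0.04]
(1060, [262.1, 195.7], [242, 177, 40, 38], [262.5, 195.7, 38.7, 46.2, 73.5])
tag at z=.042 [ 0.6226 -0.2518  0.042 ]
```

View pics/d2.png

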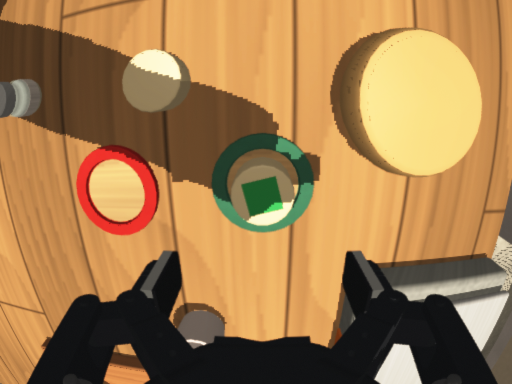

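Green cheese sits in the green nest (tag at (262,196)). I'll check the ring centre against it, measure the red nest again from this view, and then fetch the red cheese.

```bash
python3 - <<'E'
from h import *
s=ctrl.get_state()
img=np.ascontiguousarray(cv2.imread("pics/d2.png")[:,:,::-1]); h=cv2.cvtColor(img,cv2.COLOR_RGB2HSV).astype(int)
m=(h[...,0]>60)&(h[...,0]<105)&(h[...,1]>60); m[:, :200]=0; m[:,330:]=0; m[:125]=0;m[240:]=0
b=max(blobs(m,100)); print(b); print("green ring",atz(ray("wrist",b[3][:2],s["tcp_pos"],s["eef_rot"]),.007).round(4))
b=max(blobs(masks(img)["red"],100)); print("red ring",b,atz(ray("wrist",b[3][:2],s["tcp_pos"],s["eef_rot"]),.007).round(4))
g=(.6013,-.0185)
ctrl.move_to((*g,.13),down(0)); st("above")
ctrl.line_to((*g,.006),rate=.12); st("low")
claw.set_gripper(.2,30); st("closed")
ctrl.line_to((*g,.03),rate=.05); st("up")
ctrl.line_to((*g,.13),rate=.15); st("lifted")
d=held("red"); snap("wrist","pics/e0.png")
E
```

```text
(3261, [262.5, 177.1], [212, 134, 101, 98], [262.4, 182.3, 97.6, 100.5, 89.6])
green ring [ 0.6219 -0.2489  0.007 ]
red ring (2695, [116.5, 190.7], [77, 147, 80, 88], [116.4, 190.4, 76.6, 91.3, 150.3]) [ 0.468  -0.2567  0.007 ]
above 14.4 [ 0.6015 -0.0194  0.1297] grip 1.001 F [0.36 0.2  0.89] M [ 0.01 -0.09  0.03]
low 15.58 [ 0.6021 -0.0186  0.0067] grip 0.997 F [0.36 0.21 0.26] M [ 0.03 -0.01  0.03]
closed 15.97 [ 0.602  -0.0185  0.0069] grip 0.639 F [-0.42  0.03  3.86] M [0.04 0.14 0.01]
up 16.61 [ 0.6013 -0.0185  0.0301] grip 0.648 F [ 0.57 -0.6  -1.49] M [ 0.06  0.01 -0.04]
lifted 17.43 [ 0.6005 -0.0185  0.129 ] grip 0.641 F [-0.35  0.12 -1.08] M [-0.02  0.03 -0.02]
held offset (3420, [261.8, 284.0]) [-0.      0.0013  0.032 ]
```

View pics/e0.png

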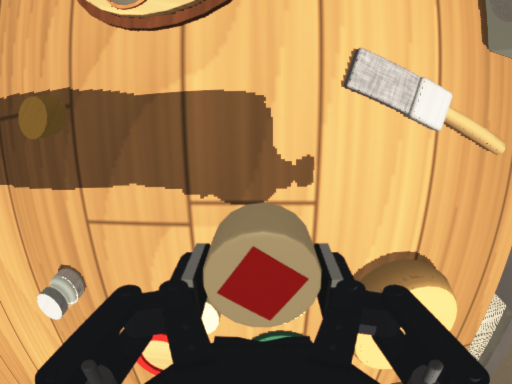

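Red cheese is held flat, tag at (262,284). Now to the red nest.

```bash
python3 - <<'E'
from h import *
n=np.array([.4668,-.2565])-[0,.0013]
ctrl.line_to((*n,.13),rate=.2); st("over")
ctrl.line_to((*n,.03),rate=.12); st("low")
ctrl.line_to((*n,.0125),rate=.03); s=st("lower")
for dx,dy in [(0,.05),(.05,0),(-.05,0)]: print(project("wrist",(.4668+dx,-.2565+dy,.010),s["tcp_pos"],s["eef_rot"]).round(1))
snap("wrist","pics/e1.png")
E
```

```text
over 19.05 [ 0.4671 -0.2572  0.13  ] grip 0.642 F [-0.47  0.02 -0.68] M [ 0.02 -0.    0.  ]
low 20.03 [ 0.4675 -0.258   0.0306] grip 0.643 F [ 0.1  -0.14 -1.3 ] M [-0.08  0.04  0.01]
lower 20.77 [ 0.4668 -0.2578  0.0124] grip 0.641 F [ 0.48  0.89 -1.85] M [0.01 0.01 0.02]
[262.1 158.3]
[349.9 246.6]
[174.1 246.5]
```

View pics/e1.png

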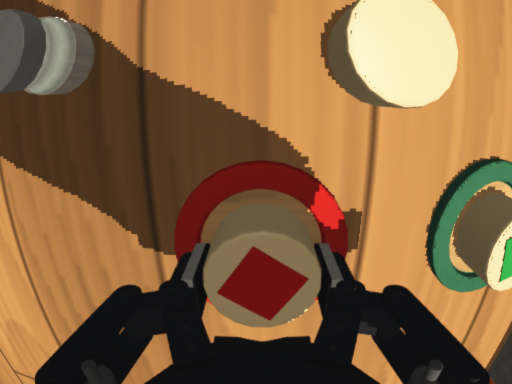

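The ring (175–347, top edge 161) is centred on the cheese. Lowering and letting go now, then over to the carousel for a look.

```bash
python3 - <<'E'
from h import *
n=(.4668,-.2578)
ctrl.line_to((*n,.0095),rate=.02); s=st("down")
claw.set_gripper(.85); s=st("open")
p=s["tcp_pos"]
ctrl.line_to((p[0],p[1],.07),rate=.1)
claw.set_gripper(1.0)
ctrl.line_to((p[0],p[1],.16),rate=.2); st("up")
s,img=snap("wrist","pics/e2.png")
b=max(blobs(masks(img)["red"],100)); print(b)
import json
P={}
for i,(pp) in enumerate([(.49,.10,.30),(.44,.14,.28)]):
    ctrl.move_to(pp,down(0)); ctrl.pause(.3)
    s,img=snap("wrist",f"pics/f{i}.png"); st("view"); P[i]=[s["tcp_pos"].tolist(),s["eef_rot"].tolist()]
    for k in ("blue","yellow"): print([x for x in blobs(masks(img)[k],60)])
json.dump(P,open("f.json","w"))
E
```

```text
down 21.12 [ 0.4674 -0.2581  0.0109] grip 0.644 F [-2.67  1.08  8.15] M [0.22 0.4  0.02]
open 21.43 [ 0.4668 -0.2578  0.0094] grip 0.85 F [ 0.04  0.61 -0.91] M [ 0.02 -0.04 -0.  ]
up 23.08 [ 0.4665 -0.2576  0.1594] grip 1.003 F [-0.24 -1.15  0.08] M [-0.01 -0.    0.03]
(2892, [261.2, 175.6], [214, 133, 96, 92], [261.4, 178.7, 92.3, 94.9, 92.3])
view 24.92 [0.4901 0.0995 0.2998] grip 0.997 F [-0.42  0.81  0.24] M [ 0.04 -0.03  0.  ]
[(1337, [257.3, 101.6], [237, 81, 42, 42], [257.3, 101.6, 40.9, 41.2, 82.2])]
[]
view 25.64 [0.4407 0.1397 0.2802] grip 0.998 F [-0.89  0.26 -0.71] M [ 0.03 -0.01  0.02]
[(1445, [300.6, 137.9], [280, 117, 43, 43], [300.7, 137.8, 42.6, 43.2, 134.0])]
[]
```

View pics/e2.png

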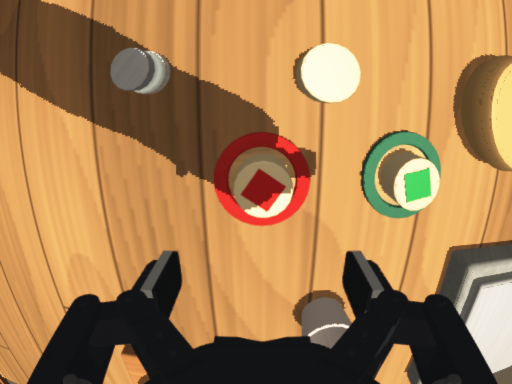

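View pics/f0.png

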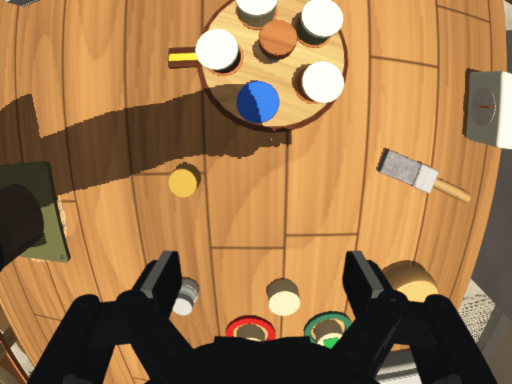

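View pics/f1.png

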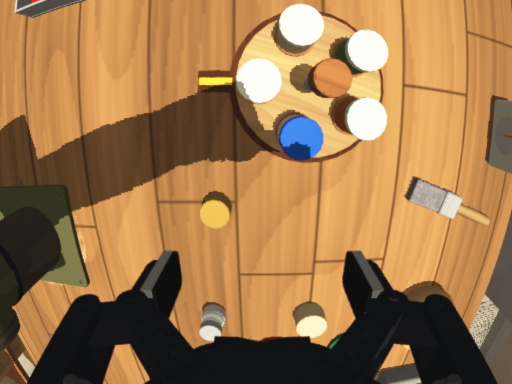

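The views show the knob at f0 (278,39) / f1 (332,78), the blue lid at (257,102) / (301,138), and the yellow line at about (183,57) / (214,81). Segmenting those to get the axis and the bearing of the pointer.

```bash
cat >> h.py <<'E'
def car_feats(img):
    h=cv2.cvtColor(img,cv2.COLOR_RGB2HSV); H,S,V=[h[...,i].astype(int) for i in range(3)]
    blue=(H>105)&(H<122)&(S>150)&(V>50)
    white=(S<50)&(V>190)
    yel=(H>=22)&(H<32)&(S>170)&(V>110)
    knob=(H>=7)&(H<15)&(S>150)&(V>100)&(V<200)
    return dict(blue=blobs(blue,300),white=[b for b in blobs(white,500) if b[0]<3500],yellow=[b for b in blobs(yel,40) if b[0]<400],knob=blobs(knob,300))
E
python3 - <<'E'
from h import *
for i in (0,1):
    img=np.ascontiguousarray(cv2.imread(f"pics/f{i}.png")[:,:,::-1])
    h=cv2.cvtColor(img,cv2.COLOR_RGB2HSV); print("knob hsv",h[(39,78)[i],(278,332)[i]],"y",h[(57,81)[i],(183,214)[i]],"wood",h[(80,110)[i],(240,345)[i]])
    for k,v in car_feats(img).items():
        for b in v: print(i,k,b)
E
```

```text
knob hsv [ 13 167 222] y [ 28 183 253] wood [ 20 121 242]
0 blue (1337, [257.3, 101.6], [237, 81, 42, 42], [257.3, 101.6, 40.9, 41.2, 82.2])
0 white (1208, [321.9, 17.1], [302, 0, 41, 37], [321.9, 16.8, 37.1, 41.7, 116.2])
0 white (1333, [216.3, 48.7], [196, 29, 42, 41], [216.3, 48.7, 39.8, 42.2, 61.2])
0 white (1336, [322.6, 81.5], [302, 61, 42, 42], [322.6, 81.5, 40.3, 41.9, 135.7])
0 white (926, [505.3, 112.6], [497, 72, 15, 77], [506.2, 111.3, 26.5, 78.9, 1.9])
0 yellow (188, [182.0, 56.5], [169, 53, 28, 8], [182.6, 56.5, 7.4, 38.9, 87.2])
0 knob (326, [190.5, 69.4], [167, 61, 42, 30], [187.9, 71.9, 27.5, 49.4, 126.9])
knob hsv [ 14 164 232] y [ 29 179 254] wood [ 12 133  88]
1 blue (1445, [300.6, 137.9], [280, 117, 43, 43], [300.7, 137.8, 42.6, 43.2, 134.0])
1 white (1446, [301.1, 24.3], [279, 4, 45, 42], [301.1, 24.3, 40.8, 45.0, 110.2])
1 white (1297, [367.5, 50.0], [348, 30, 40, 41], [367.5, 50.0, 38.0, 43.0, 141.0])
1 white (1447, [259.8, 79.4], [237, 59, 45, 44], [258.9, 79.8, 43.3, 44.7, 117.9])
1 white (1326, [366.5, 118.5], [347, 98, 40, 42], [366.5, 118.4, 39.6, 42.1, 176.0])
1 yellow (250, [214.4, 80.4], [199, 77, 34, 8], [213.3, 80.3, 9.3, 39.3, 88.2])
1 knob (760, [236.4, 53.0], [197, 13, 84, 69], [246.2, 51.7, 37.2, 124.4, 55.2])
1 knob (884, [112.1, 147.8], [93, 118, 37, 83], [111.5, 159.2, 60.0, 82.6, 15.3])
1 knob (381, [317.3, 155.2], [266, 140, 96, 33], [330.4, 185.1, 37.9, 47.0, 76.3])
```

```bash
python3 - <<'E'
from h import *
import json
from scipy.optimize import least_squares
P=json.load(open("f.json"))
rw=lambda i,px: ray("wrist",px,*P[str(i)])
Rr={}
kn={}
for i in (0,1):
    img=np.ascontiguousarray(cv2.imread(f"pics/f{i}.png")[:,:,::-1])
    h=cv2.cvtColor(img,cv2.COLOR_RGB2HSV); H,S,V=[h[...,j].astype(int) for j in range(3)]
    m=(H>=10)&(H<=16)&(S>145)&(V>200); c=((278,39),(332,78))[i]
    mm=np.zeros_like(m); mm[c[1]-30:c[1]+30,c[0]-30:c[0]+30]=1
    b=max(blobs(m&mm,50)); print(b); kn[i]=b[3][:2]
pairs={"knobtop":(kn[0],kn[1]),"blue":((257.3,101.6),(300.7,137.8)),
 "wfront":((216.3,48.7),(258.9,79.8)),"wback":((322.6,81.5),(366.5,118.4)),"wleftback":((321.9,17.1),(367.5,50)),"yellow":((182.3,56.5),(213.8,80.4))}
X={}
for k,(a,b) in pairs.items():
    x,e=tri([rw(0,a),rw(1,b)]); X[k]=x; print(k,x.round(4),np.round(e,4))
# lids at z=.096
L={k:[atz(rw(i,pairs[k][i]),.096) for i in (0,1)] for k in ("blue","wfront","wback","wleftback")}
L["wleft"]=[atz(rw(1,(301.1,24.3)),.096)]; del L["wleftback"][0]
ang0={"blue":0,"wback":1,"wleftback":2,"wleft":3,"wfront":4}
def f(p):
    r=[]
    for k,v in L.items():
        a=p[2]+ang0[k]*np.radians(72)
        for q in v: r+=list(q[:2]-p[:2]-.068*np.array([np.cos(a),np.sin(a)]))
    return r
s=least_squares(f,[.5,.25,-1.5]); print("axis",s.x,"blue deg",np.degrees(s.x[2]),"res mm",np.round(1000*np.array(s.fun),1))
k=[atz(rw(i,kn[i]),.152) for i in (0,1)]; print("knob@.152",np.round(k,4))
# yellow line direction: end points
for i in (0,1):
    img=np.ascontiguousarray(cv2.imread(f"pics/f{i}.png")[:,:,::-1])
    h=cv2.cvtColor(img,cv2.COLOR_RGB2HSV); H,S,V=[h[...,j].astype(int) for j in range(3)]
    m=(H>=22)&(H<32)&(S>170)&(V>110); y,x=np.nonzero(m); c=((182,56),(214,80))[i]
    sel=(abs(x-c[0])<25)&(abs(y-c[1])<10)
    W=np.array([atz(rw(i,q),.012)[:2] for q in zip(x[sel],y[sel])])
    l=cv2.fitLine(W.astype(np.float32),cv2.DIST_L2,0,.01,.01).ravel(); cen=W.mean(0)
    d=cen-s.x[:2]; print("yellow cen",cen.round(4),"line deg",np.degrees(np.arctan2(l[1],l[0])),"from axis deg",np.degrees(np.arctan2(d[1],d[0])),np.hypot(*d))
for nm,px in (("top",(123.7,257.1)),): 
    c=atz(ray(nm,px),.012)[:2]; d=c-s.x[:2]; print("top yellow",c,np.degrees(np.arctan2(d[1],d[0])))
E
```

```text
(960, [278.2, 35.7], [260, 9, 37, 45], [277.4, 32.6, 35.0, 45.0, 166.5])
(1089, [333.1, 77.2], [315, 59, 47, 37], [335.5, 76.6, 35.6, 46.5, 87.4])
knobtop [0.5038 0.2426 0.1696] [0.0004 0.0004]
blue [0.4848 0.1782 0.0902] [0.0001 0.0001]
wfront [0.4377 0.2427 0.0927] [0.0003 0.0003]
wback [0.5607 0.2036 0.0933] [0. 0.]
wleftback [0.5605 0.2836 0.092 ] [0.0002 0.0002]
yellow [0.3755 0.249  0.0122] [0.0004 0.0004]
axis [ 0.50506987  0.24296037 -1.87754619] blue deg -107.57547257253363 res mm [ 0.3  0.1 -0.5  0.9  0.9 -0.6  0.8  0.3 -0.2  0.  -0.6  0.4 -0.6 -0.4
 -0.  -0.7]
knob@.152 [[0.5049 0.2471 0.152 ]
 [0.5079 0.2439 0.152 ]]
yellow cen [0.3747 0.2489] line deg -2.3922064 from axis deg 177.4137651441635 0.13055112950447742
yellow cen [0.3765 0.2494] line deg -0.96314764 from axis deg 177.14726503222354 0.12873164110978755
top yellow [0.37872557 0.2489272 ] 177.29611667691796
```

From the lid fit, the axis is at (0.505, 0.243), with residuals under 1 mm. The blue lid bears −107.6° and the pointer 177.3°, so I need about −75° (clockwise). The knob's own blob leaked into the wood, so I won't use it. I'll grip at yaw 165°, so that after the turn the camera side faces front.

```bash
python3 - <<'E'
from h import *
c=(.505,.243); y0=np.radians(165)
ctrl.move_to((*c,.20),down(y0)); st("above")
s,img=snap("wrist","pics/g0.png"); print(s["joint_pos"].round(3))
ctrl.line_to((*c,.110),rate=.1); st("low")
snap("wrist","pics/g1.png")
E
```

```text
above 27.98 [0.505  0.2429 0.2001] grip 0.998 F [-0.13 -0.22 -0.33] M [ 0.   -0.02 -0.01]
[ 0.448  0.335 -0.113  1.123 -0.    -0.86 ]
low 29.07 [0.5056 0.2433 0.1106] grip 1.002 F [ 0.5  -0.33 -0.3 ] M [ 0.06  0.03 -0.03]
```

View pics/g0.png

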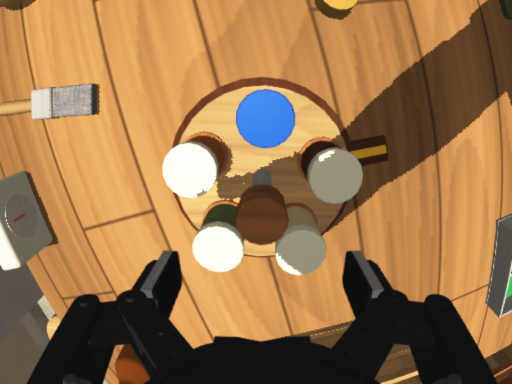

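View pics/g1.png

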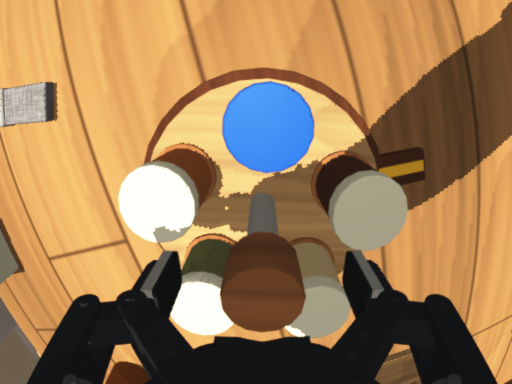

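The knob is centred between the open jaws, and the blue lid is at (268,127). Next: grip and turn.

```bash
python3 - <<'E'
from h import *
claw.set_gripper(0.2,50); s=st("grip"); 
q=s["joint_pos"].copy(); q0=q.copy()
for k in range(1,4):
    q[5]=q0[5]+np.radians(75.1)*k/3
    ctrl.move_joints(q); s=st(f"turn{k}"); print(s["joint_pos"].round(3))
s,img=snap("wrist","pics/h0.png"); cv2.imwrite("pics/h1.png",grab_frame("top")[:,:,::-1])
b=max(car_feats(img)["blue"]); print(b,car_feats(img)["yellow"])
p=atz(ray("wrist",b[3][:2],s["tcp_pos"],s["eef_rot"]),.096); print("blue",p.round(4))
c=np.array([.505,.243]); d=p[:2]-c; print(np.degrees(np.arctan2(d[1],d[0])),np.hypot(*d))
f=c+.068*np.array([np.cos(np.radians(177.3)),np.sin(np.radians(177.3))]); print("err mm",(p[:2]-f)*1000)
E
```

```text
grip 29.63 [0.5053 0.243  0.1105] grip 0.432 F [-0.9  -1.02  4.44] M [-0.13  0.04 -0.01]
turn1 30.13 [0.5048 0.2433 0.1105] grip 0.434 F [-2.65  1.73  2.47] M [ 0.11  0.27 -0.04]
[ 0.449  0.396 -0.267  0.908  0.001 -0.426]
turn2 30.63 [0.5044 0.2438 0.1105] grip 0.431 F [-3.69  2.63  3.15] M [ 0.23  0.56 -0.02]
[ 0.449  0.396 -0.267  0.908  0.002  0.012]
turn3 31.13 [0.5042 0.2443 0.1105] grip 0.432 F [-3.68  4.21  2.67] M [ 0.49  0.73 -0.04]
[ 0.45   0.396 -0.267  0.908  0.003  0.449]
(6369, [267.5, 127.3], [223, 83, 90, 90], [267.4, 127.3, 89.8, 90.4, 92.8]) []
blue [0.437 0.246 0.096]
177.46499932860178 0.06803099458286377
err mm [-0.03990721 -0.19424989]
```

View pics/h0.png

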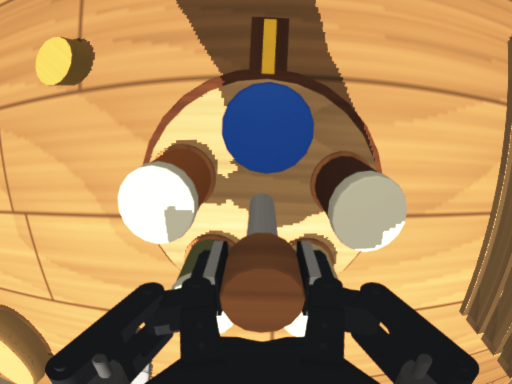

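View pics/h1.png

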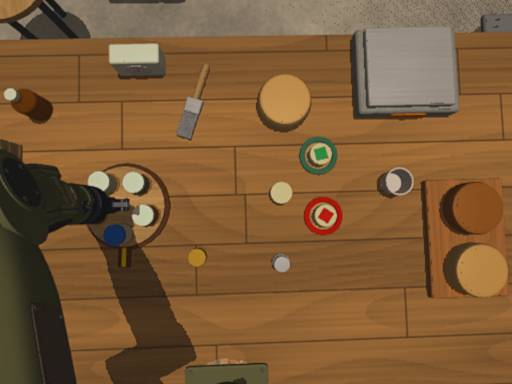

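In the wrist view the blue lid (267,127) stands in line with the yellow pointer (about 269,46). The top view shows both cheeses inside their rings. One more independent check of the pointer line, then a wait to see that it stays put.

```bash
python3 - <<'E'
from h import *
ctrl.pause(.6)
s,img=snap("wrist","pics/i0.png"); st("hold")
h=cv2.cvtColor(img,cv2.COLOR_RGB2HSV); H,S,V=[h[...,j].astype(int) for j in range(3)]
m=(H>=18)&(H<34)&(S>150)&(V>90); m[:15]=0; m[80:]=0; m[:,:252]=0; m[:,288:]=0
bb=max(blobs(m,30)); print(bb)
y,x=np.nonzero(m); W=np.array([atz(ray("wrist",q,s["tcp_pos"],s["eef_rot"]),.012)[:2] for q in zip(x,y)])
cen=W.mean(0); b=max(car_feats(img)["blue"]); p=atz(ray("wrist",b[3][:2],s["tcp_pos"],s["eef_rot"]),.096)[:2]
c=np.array([.505,.243]); a=lambda v:np.degrees(np.arctan2(v[1],v[0]))
l=cv2.fitLine(W.astype(np.float32),cv2.DIST_L2,0,.01,.01).ravel()
print("yellow cen",cen.round(4),"bearing",a(cen-c),"line",a(l[:2]),"blue",p.round(4),a(p-c))
t=grab_frame("top"); 
for k,z in (("green",.042),("red",.042)):
    for q in blobs(masks(t)[k],30): print(k,q[:3],atz(ray("top",q[1]),z).round(4))
print("qd",np.abs(s["qd"]).max())
E
```

```text
hold 31.88 [0.5042 0.2443 0.1105] grip 0.437 F [-4.3   4.78  2.92] M [ 0.41  0.7  -0.03]
(732, [268.8, 46.1], [261, 19, 16, 55], [268.7, 48.8, 13.7, 122.7, 2.6])
yellow cen [0.3777 0.2488] bearing 177.39695815258332 line -2.8026707 blue [0.437 0.246] 177.48517529387237
green (107, [320.4, 153.2], [315, 147, 12, 13]) [ 0.6237 -0.2511  0.042 ]
red (478, [322.6, 215.6], [304, 197, 38, 38]) [ 0.4674 -0.2502  0.042 ]
red (117, [325.4, 215.0], [319, 208, 14, 15]) [ 0.4687 -0.2573  0.042 ]
qd 0.001977294836009731
```

Blue lid bears 177.5° and the pointer 177.4°, and the carousel is still and held. Both cheeses are within about 2 mm of their nest centres, so I'm handing in.

```bash
python3 - <<'E'
from h import *
ctrl.job_done(); st("done")
E
```

```text
the job is handed in; nothing more can be done
the job is handed in; nothing more can be done
```

I set the green-tagged cheese in the green nest and the red-tagged one in the red nest. I then turned the carousel about 75° clockwise by its knob, in a single grip. The job was handed in at about 32 s with the gripper still closed on the knob at 50 N.

**Cheeses:** I lowered both until the wrist felt the recess floor (6–8 N) and then let go. Afterwards the top camera put each tag within about 3 mm of its nest centre, against the 11 mm allowed, and the pictures showed both lying flat.

**Carousel:** the blue lid bears 177.5° from the axis and the yellow pointer 177.4°, so it is about 0.2 mm off the front spot. The joint speeds were near zero and the grip was steady.

**Bystanders:** nothing looked moved in the last top picture, compared by eye only.

**Checks that disagreed:**
- **Nest rims:** these triangulated at 2–3 mm high from the wrist views and about 0 mm from the fixed cameras, where the text says 10 mm. I think the outer-edge fit caught the foot of the ring. I took the placing height from the text and confirmed it by touch.
- **Lid tops:** these came out 3–6 mm lower than the stated 96 mm.
- **Tags, fixed cameras:** top and scene read about 4 mm low on the tags; the wrist pair gave 38 mm, as stated.
- **Knob:** its colour blob ran into the wood, so I took the axis from a fit to the five lids, which agreed to within 1 mm.

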